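# Find the fullest tin of peg-board hooks by its heft

### The job

Three identical closed tins of spare peg-board hooks stand on the cupboard shelf: heft them to find the heaviest one. Set the two lighter tins gently down, upright and let go, in the low grey tray, and finish while holding the heaviest tin up in the gripper, roughly upright and still, at least 10 cm clear above the shelf and touching nothing else. Never tip a tin over, and leave the jar, the dust brush and the squeegee head where they are.

Things in the scene. Friction and masses are not known exactly. Their poses are not given: they have to be found in the camera images.
- tin_1: closed round steel tin with a press-on lid, outwardly identical to the other two; body 60 mm in diameter, lid (top 14 mm) 62 mm in diameter, 80 mm high; origin at the centre of its underside, z up along its axis. It stands loose and upright on the shelf at the start. Its weight is unknown: the three weigh between 0.2 and 0.7 kg, and the heaviest is at least 0.1 kg heavier than either of the others
- tin_2: closed round steel tin with a press-on lid, outwardly identical to the other two; body 60 mm in diameter, lid (top 14 mm) 62 mm in diameter, 80 mm high; origin at the centre of its underside, z up along its axis. It stands loose and upright on the shelf at the start. Its weight is unknown: the three weigh between 0.2 and 0.7 kg, and the heaviest is at least 0.1 kg heavier than either of the others
- tin_3: closed round steel tin with a press-on lid, outwardly identical to the other two; body 60 mm in diameter, lid (top 14 mm) 62 mm in diameter, 80 mm high; origin at the centre of its underside, z up along its axis. It stands loose and upright on the shelf at the start. Its weight is unknown: the three weigh between 0.2 and 0.7 kg, and the heaviest is at least 0.1 kg heavier than either of the others
- tray: low open grey tray, fixed to the shelf, 170 mm (its x) by 330 mm (its y) outside, walls 4 mm thick and 22 mm high, flat inner floor 4 mm above the shelf; origin at the centre of its underside, z up. There is room for three tins in a row along its y axis, 100 mm apart
- jar: bystander: closed glass jar with a steel lid, 70 mm in diameter, 100 mm high; origin at the centre of its underside
- dust_brush: bystander: stainless dust brush lying bristles down, about 230 mm long (its x, from -115 to 110 mm), 30 mm wide, 41 mm high; origin on the shelf under the root of the handle, about the middle of its length
- squeegee_head: bystander: grey squeegee head lying flat, 200 mm long (its y), about 70 mm over its socket (its x, -26 to 45 mm), 25 mm high; origin on the shelf under the middle of its bar
Not all that is in view belongs to the job. Leave any turquoise look-alike of the tin_2 alone.

How it is judged:
By the outcome, as a careful person would: the job done as asked, in the order asked, and still so for the second after the job is handed in, while the arm keeps its last pose, push and grip.
It also fails if it takes over 72 s, if anything falls off the work surface, if the arm or the gripper's body presses on something with over 40 N, if the wrist force passes 120 N, or if a joint passes its speed limit or range.

### The arm

A 6-joint arm with a two-finger parallel gripper is mounted at the origin on the work surface. World frame = base frame: x ahead of the robot, y to its left, z up, the work surface at z = 0. Lengths are in m, angles in degrees, forces in N, time in s.
With the tool pointing down it reaches from about 0.325 to 0.75 m from the base axis. Payload 7.6 kg.
Tool frame: the origin (TCP) lies midway between the tips of the shut fingers; the grasp point (between the pads) lies 19 mm behind it; y points along the fingers, x is the direction in which the jaws open and shut, and the axes are right-handed (so a half turn about y gives the same grasp; the last joint's range is limited). The gripper opens to 85 mm and grips with 20 to 120 N. Pads are 22 mm wide; open, the fingers measure 114 mm over their backs; the gripper's body (76 mm by 85 mm) begins 54 mm behind the grasp point. The pads swing forward as they close: fully open they stand 13 mm farther back than shut.
Start: joints at [-67.569, 2.991, 80.254, -0, 96.75, -4.028], TCP at [0.234, -0.47, 0.231] pointing down, gripper open.
Joint ranges: [-166.34, 166.34], [-52.06, 124.39], [6.96, 135.62], [-60.46, 240.46], [14.63, 156.25], [-167.68, 167.68]. Speed limits (degrees/s): [147.25, 147.25, 172.46, 180, 180, 180].

### API

Orientations are given as [roll, pitch, yaw] about the fixed x, y, z axes, in that order (R = Rz(yaw) Ry(pitch) Rx(roll)).
In Python, from rig import ctrl, optics, hand_in gives the robot as it stands.
- The arm moves only by the tool drive_tool, never from a script. Its arguments are lists of equal length, an entry for each row: "xyz": the shift along the tool's x, y, z in cm, a list of three; "yaw": the turn about the tool's y in degrees. A call has 1 to 12 rows; each row is the pose to reach, as a shift and turn from the pose commanded when the call began, along the tool's axes at that moment; what a row does not reach only later rows make up. A row lasts 1/12 s, in which the tool goes at most 41.7 mm and 7.16 degrees, less where a joint would pass 70% of its speed; a pose out of reach is approached as far as the arm can. A call with a gripper value outside its range is refused whole. "claw" is the closure, from 0 (fully open) to 1 (shut), set as the call begins (left out, the last holds). The fingers move at their own pace and stop on an object; "squeeze" is the grip in N (left out, the last holds). Time passes only in rows, so rows that repeat a pose let the fingers close. It gives the time, the measured TCP pose, the force and the opening at its end, in the units of the state.
- ctrl.state(): the state, without advancing time (a new reading comes with each control period).
- optics.get_image(name): name is "side" or "top" or "wrist"; returns the picture (384x512x3 uint8, red, green, blue); there is no depth.
- optics.camera_model(name): a dict with "intrinsics" (3x3 intrinsics, pixels), "dist_coeffs" ([k1, k2, p1, p2, k3] as OpenCV has them; the pictures are not rectified), "origin" and "attitude" of the camera in the world; the wrist camera has in their place "mount" (4x4, takes a point from camera to tool coordinates, whose origin is the TCP and whose axes are the tool frame's). Camera axes: x right, y down, z forward; pixel columns grow to the right and rows downward; lengths in m; the calibration is good to about 2 mm. A picture is of the moment at which its call begins: read the wrist's pose just before it. camera_model takes no time and is no camera call.
- hand_in(): hands the job in, once; it reports no verdict.
Trained networks look in the newest picture that a camera, given by its name, has taken for a name from the list of things; names that differ only in an ending like _2 or _b are one class to them, and where a whole thing is asked for, a point or a joint stands for the part that bears it (a point fixed in the world has none). Each returns a list of dicts, best first, with "conf" (0 to 1); they miss things now and then, are a little off and sometimes report something else, mostly with a low value. They report only what shows in the picture. A call takes as long as a camera call. They do not tell look-alikes from the thing itself.
- optics.find_in(camera, query): "xy" ([column, row] in pixels, amid what is visible of it).
- optics.place_of(camera, query): "xy" ([column, row] in pixels: a listed point, or the origin of a listed thing).
The state is a dict: "t": time; "joint_pos": joint angles; "qd": joint speeds; "effort": joint torques, N m; "tool_pos": TCP position; "orientation": TCP orientation; "force": force on the tool from outside, world axes, zero at the start; "moment": the same for the moment, N m; "grip_width": finger opening in m.
Only numpy, scipy, OpenCV 4.12 (cv2) and the standard library are available. Lean on these libraries where they do the work, as an engineer would, in place of code of your own. Each camera call takes 0.05 s, during which the arm holds its last target.

## Working session

There is one attempt and no reset: what is moved stays moved. The work goes in short steps, Python scripts to look and compute and a tool call to move; the robot and the scene stay as the last step left them, time stands still between calls to the robot, and variables do not carry over. Pictures are saved under pics/ and viewed, and the job is handed in when it is done.

Besides the shell and the picture viewer there is one more tool, called as name([rows], argument=value, ...), one row to a line, values as JSON. drive_tool: Moves the arm, as the interface text tells. Its arguments: {"type":"object","properties":{"xyz":{"type":"array"},"yaw":{"type":"array"},"claw":{"type":"number"},"squeeze":{"type":"number"}},"required":["xyz","yaw"]}

```bash
ls; mkdir -p pics
python3 - <<'E'
from rig import ctrl, optics
import cv2, numpy as np
print(ctrl.state())
for n in ("side","top","wrist"):
    im=optics.get_image(n); cv2.imwrite(f"pics/{n}0.png",im[:,:,::-1])
    print(n,optics.camera_model(n))
    for q in ("tin_1","tray","jar","dust_brush","squeegee_head"):
        print(q,[(np.round(d["xy"]),round(d["conf"],2)) for d in optics.place_of(n,q)])
print(ctrl.state()["t"])
E
```

```text
pics
{'t': 0.0, 'joint_pos': array([-6.75681815e+01,  3.02912037e+00,  8.03140045e+01, -4.83700885e-05,
        9.67491950e+01, -4.02629787e+00]), 'qd': array([ 0.0399748 , -0.01435713,  0.06815216, -0.04484246, -0.01046596,
       -0.05295089]), 'effort': array([ 3.95492898e-04, -3.81668580e+01, -3.60186625e+01, -7.02774082e-05,
        6.16445759e-03,  8.73241618e-06]), 'tool_pos': array([ 0.23382765, -0.46971376,  0.23044638]), 'orientation': array([-89.99356575,   0.09209534, -63.54188406]), 'force': array([ 0.30624752, -0.07582024, -0.35446821]), 'moment': array([ 0.04695647, -0.01488404,  0.00261248]), 'grip_width': 0.08543197665025361}
side {'intrinsics': array([[366.43002456,   0.        , 256.42857569],
       [  0.        , 366.43002456, 192.90120508],
       [  0.        ,   0.        ,   1.        ]]), 'dist_coeffs': array([-0.0833436,  0.       ,  0.       ,  0.       ,  0.       ]), 'origin': array([0.33297195, 0.69819438, 0.59107255]), 'attitude': array([-1.30209915e+02,  7.14442127e-02, -1.59996218e+02])}
tin_1 [(array([306., 211.]), 0.89), (array([219., 227.]), 0.77)
[... 846 characters left out ...]
, (array([103., 224.]), 0.32)]
wrist {'intrinsics': array([[276.52038168,   0.        , 257.18391179],
       [  0.        , 276.52038168, 188.01202096],
       [  0.        ,   0.        ,   1.        ]]), 'dist_coeffs': array([-0.0408391,  0.       ,  0.       ,  0.       ,  0.       ]), 'mount': array([[ 9.99999237e-01, -8.31694597e-05,  1.23289946e-03,
         1.47509759e-03],
       [-1.19552328e-03, -3.17470012e-01,  9.48267558e-01,
        -1.42234164e-01],
       [ 3.12541706e-04, -9.48268308e-01, -3.17469869e-01,
         8.09361017e-02],
       [ 0.00000000e+00,  0.00000000e+00,  0.00000000e+00,
         1.00000000e+00]])}
tin_1 []
tray []
jar []
dust_brush []
squeegee_head []
0.9
```

View pics/top0.png

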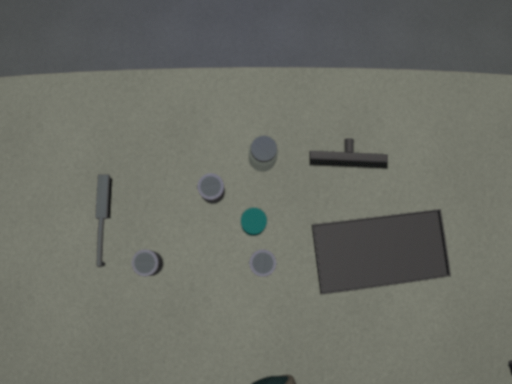

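View pics/side0.png

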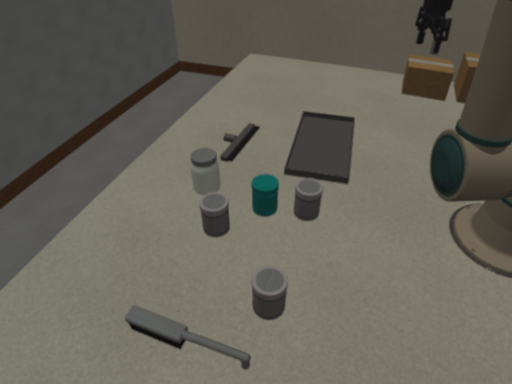

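```bash
cat > h.py <<'E'
from rig import ctrl, optics
import cv2, numpy as np
from scipy.spatial.transform import Rotation as R
def ray(n,uv,z):
    m=optics.camera_model(n)
    p=cv2.undistortPoints(np.array([[uv]],float),m["intrinsics"],m["dist_coeffs"])[0,0]
    Rm=R.from_euler("xyz",m["attitude"],degrees=True).as_matrix()
    d=Rm@np.array([p[0],p[1],1]); o=m["origin"]
    return o+d*(z-o[2])/d[2]
def proj(n,X):
    m=optics.camera_model(n)
    Rm=R.from_euler("xyz",m["attitude"],degrees=True).as_matrix().T
    return cv2.projectPoints(np.atleast_2d(np.array(X,float)),cv2.Rodrigues(Rm)[0],-Rm@m["origin"],m["intrinsics"],m["dist_coeffs"])[0][:,0]
E
python3 - <<'E'
from h import *
for n,uv in [("top",(153,259)),("top",(260,260)),("top",(216,187)),("top",(254,221)),("top",(381,252)),("top",(262,159)),("top",(106,221)),("top",(350,157)),
 ("side",(306,211)),("side",(219,227)),("side",(264,207)),("side",(321,148)),("side",(184,345)),("side",(240,145))]:
    print(n,uv,ray(n,uv,0).round(3))
E
```

```text
top (153, 259) [0.452 0.331 0.   ]
top (260, 260) [0.448 0.07  0.   ]
top (216, 187) [0.629 0.176 0.   ]
top (254, 221) [0.543 0.083 0.   ]
top (381, 252) [ 0.462 -0.23   0.   ]
top (262, 159) [0.699 0.061 0.   ]
top (106, 221) [0.546 0.451 0.   ]
top (350, 157) [ 0.703 -0.162  0.   ]
side (306, 211) [0.44  0.064 0.   ]
side (219, 227) [0.611 0.182 0.   ]
side (264, 207) [0.538 0.084 0.   ]
side (321, 148) [ 0.465 -0.215  0.   ]
side (184, 345) [0.552 0.459 0.   ]
side (240, 145) [ 0.694 -0.148  0.   ]
```

The top view shows the tins with lids near (146,262), (211,187) and (262,262). The teal look-alike is at (254,221), the jar at (263,150) and the tray around (380,252). I'll refine the lid centres next.

Run:
```python
from h import *
im=cv2.imread("pics/top0.png"); 
ims=cv2.imread("pics/side0.png")
P={"A":(146,262),"B":(262,262),"C":(211,187)}
th=np.linspace(0,2*np.pi,40)
for k,uv in P.items():
    x=ray("top",uv,0.08); print(k,x.round(4), proj("side",[x[0],x[1],0])[0].round())
    for img,n in((im,"top"),(ims,"side")):
        for z,r,c in((.08,.031,(0,0,255)),(0,.03,(0,255,0))):
            pts=proj(n,np.c_[x[0]+r*np.cos(th),x[1]+r*np.sin(th),0*th+z])
            cv2.polylines(img,[np.round(pts*8).astype(int)],True,c,1,cv2.LINE_AA,3)
# tray corners
for c in [(312,226),(439,210),(449,274),(321,293)]: print("tray",ray("top",c,0.022).round(3))
cv2.imwrite("pics/topf.png",cv2.resize(im[150:300,90:290],None,fx=4,fy=4,interpolation=cv2.INTER_CUBIC))
cv2.imwrite("pics/sidef.png",cv2.resize(ims[160:330,180:350],None,fx=3.5,fy=3.5,interpolation=cv2.INTER_CUBIC))
```

```text
A [0.4433 0.3305 0.08  ] [269. 303.]
B [0.4415 0.0678 0.08  ] [305. 212.]
C [0.6142 0.1826 0.08  ] [218. 227.]
tray [ 0.527 -0.056  0.022]
tray [ 0.562 -0.38   0.022]
tray [ 0.402 -0.397  0.022]
tray [ 0.367 -0.073  0.022]
```

View pics/topf.png

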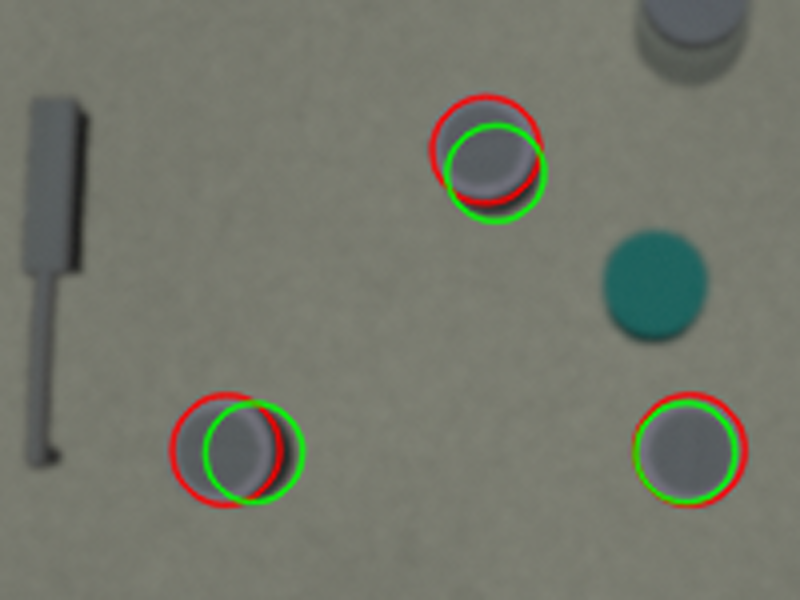

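View pics/sidef.png

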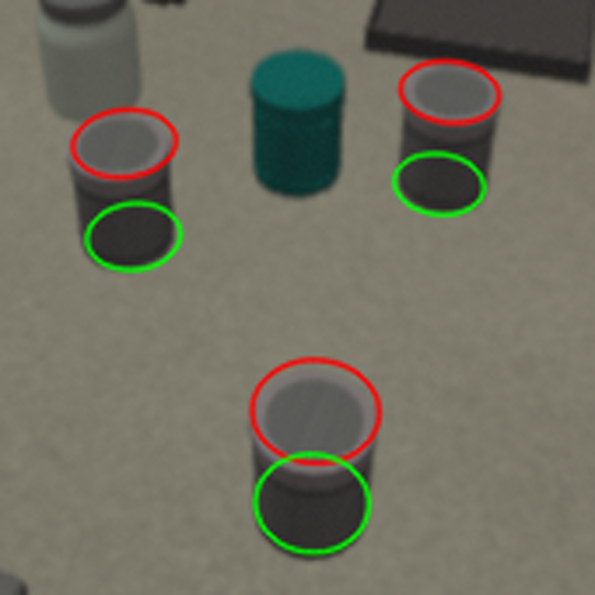

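drive_tool([
  [-1.2, 0.2, 1.3],
  [-3.1, 0.5, 3.4],
  [-5.8, 0.9, 6.4],
  [-8.6, 1.3, 9.4],
  [-11.3, 1.7, 12.3],
  [-14, 2.2, 15.3],
  [-16.7, 2.6, 18.3],
  [-19.4, 3, 21.3],
  [-22.2, 3.4, 24.2],
  [-24.9, 3.8, 27.2],
  [-27.6, 4.3, 30.2],
  [-30.3, 4.7, 33.2],
], yaw=[1, 3, 6, 9, 12, 15, 18, 21, 23, 25, 26, 26.5], claw=0, squeeze=40)

```text
t: 1.9
tool_pos: [0.3964, -0.0488, 0.1844]
orientation: [-89.9, -0.0, -90.1]
force: [0.6, -1.1, 0.3]
grip_width: 0.0854
```

drive_tool([
  [-3.5, 1, 1.3],
  [-6.5, 2, 2.5],
  [-9, 3, 3.4],
  [-10.8, 3.6, 4.1],
  [-11.6, 4, 4.4],
  [-11.8, 4, 4.5],
  [-11.8, 4, 4.5],
  [-11.8, 4, 4.5],
], yaw=[0, 0, 0, 0, 0, 0, 0, 0])

```text
t: 2.57
tool_pos: [0.4414, 0.0663, 0.1448]
orientation: [-90.0, -0.0, -90.1]
force: [-0.2, -0.4, 0.1]
grip_width: 0.0856
```

Run:
```python
from h import *
s=ctrl.state();print(s["t"],s["tool_pos"],s["orientation"],s["force"])
im=optics.get_image("wrist"); cv2.imwrite("pics/w1.png",im[:,:,::-1])
```

```text
2.5667 [0.44136551 0.06625599 0.14483534] [-8.99557635e+01 -2.23790439e-02 -9.00929679e+01] [-0.23906109 -0.39972697  0.1112959 ]
```

View pics/w1.png

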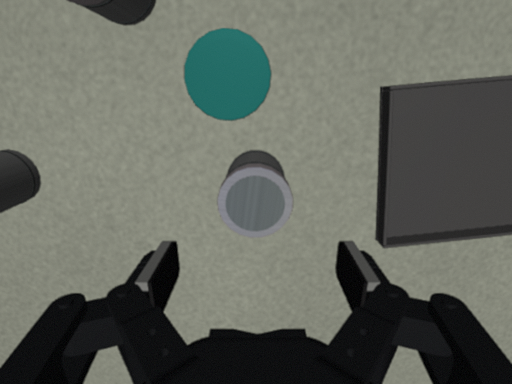

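The wrist view shows the tin lid at (255,201), centred between the jaws. I'll check its x and y from this picture.

```bash
cat >> h.py <<'E'
def wray(uv,z,s):
    m=optics.camera_model("wrist"); M=m["mount"]
    p=cv2.undistortPoints(np.array([[uv]],float),m["intrinsics"],m["dist_coeffs"])[0,0]
    Rt=R.from_euler("xyz",s["orientation"],degrees=True).as_matrix()
    o=s["tool_pos"]+Rt@M[:3,3]; d=Rt@M[:3,:3]@np.array([p[0],p[1],1])
    return o+d*(z-o[2])/d[2]
E
python3 - <<'E'
from h import *
s=ctrl.state();print(wray((255,201),.08,s))
E
```

```text
[0.44292692 0.06599313 0.08      ]
```

drive_tool([
  [0, 1.5, 0.1],
  [0, 4, 0.1],
  [0, 6.5, 0.1],
  [0, 9, 0.1],
  [0, 10.8, 0.1],
  [0, 11.7, 0.1],
  [0, 12, 0.1],
  [0, 12, 0.1],
], yaw=[0, 0, 0, 0, 0, 0, 0, 0])

```text
t: 3.28
tool_pos: [0.4424, 0.0666, 0.0246]
orientation: [-90.0, -0.0, -90.1]
force: [0.2, 0.3, 0.4]
grip_width: 0.0852
```

drive_tool([
  [0, 0, 0],
  [0, 0, 0],
  [0, 0, 0],
  [0, 0, 0],
  [0, 0, 0],
  [0, 0, 0],
  [0, 0, 0],
  [0, 0, 0],
  [0, 0, 0],
  [0, 0, 0],
], yaw=[0, 0, 0, 0, 0, 0, 0, 0, 0, 0], claw=1, squeeze=50)

```text
t: 4.12
tool_pos: [0.4435, 0.0673, 0.0265]
orientation: [-89.8, 0.0, -90.0]
force: [-2.7, -0.1, 8.4]
grip_width: 0.06
```

drive_tool([
  [0, -0.2, 0],
  [0, -0.7, 0],
  [0, -1.5, 0],
  [0, -2.5, 0],
  [0, -3.5, 0],
  [0, -4.3, 0],
  [0, -4.8, 0],
  [0, -5, 0],
  [0, -5, 0],
  [0, -5, 0],
  [0, -5, 0],
  [0, -5, 0],
], yaw=[0, 0, 0, 0, 0, 0, 0, 0, 0, 0, 0, 0])

```text
t: 5.12
tool_pos: [0.4419, 0.0671, 0.0737]
orientation: [-90.1, -0.0, -90.0]
force: [-0.2, -0.3, -3.1]
grip_width: 0.0595
```

drive_tool([
  [0, -5, 0],
  [0, -5, 0],
  [0, -5, 0],
  [0, -5, 0],
  [0, -5, 0],
  [0, -5, 0],
], yaw=[0, 0, 0, 0, 0, 0])

```text
t: 5.62
tool_pos: [0.4414, 0.0671, 0.1226]
orientation: [-90.2, -0.0, -90.0]
force: [-0.1, -0.0, -3.3]
grip_width: 0.0601
```

The second call's shift was relative again, so the tin is up 10 cm, which does no harm. Next I sample the force while it's held still.

```bash
cat > heft.py <<'E'
from h import *
import sys
f=[]
for i in range(10):
    im=optics.get_image("wrist"); s=ctrl.state(); f.append(np.r_[s["force"],s["effort"][1:3]])
f=np.array(f); print(s["t"],s["tool_pos"].round(4),"mean",f.mean(0).round(3),"std",f.std(0).round(3)); print(f[:,2].round(2))
cv2.imwrite(f"pics/{sys.argv[1]}.png",im[:,:,::-1])
E
python3 heft.py hB
```

```text
6.1167 [0.4422 0.0671 0.1243] mean [  0.195  -0.12   -2.626 -31.212 -35.654] std [0.398 0.513 0.633 0.081 0.058]
[-4.18 -2.48 -1.82 -2.27 -2.49 -2.24 -2.23 -2.64 -2.59 -3.31]
```

View pics/hB.png

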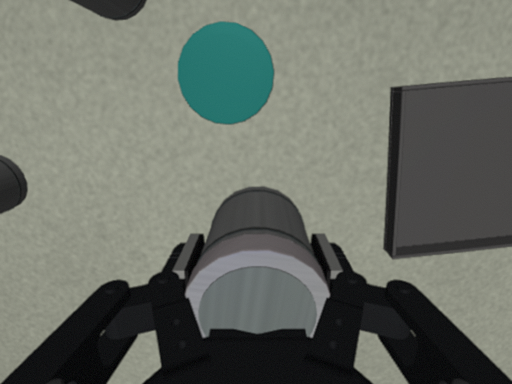

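drive_tool([
  [0.5, 0, 0],
  [1.7, 0, 0.1],
  [3.6, 0, 0.3],
  [6, 0, 0.5],
  [8.6, 0, 0.7],
  [11.4, 0, 0.9],
  [14.2, 0, 1.2],
  [17, 0, 1.4],
  [19.8, 0, 1.6],
  [22.6, 0, 1.9],
  [25.4, 0, 2.1],
  [28, 0, 2.3],
], yaw=[0, 0, 0, 0, 0, 0, 0, 0, 0, 0, 0, 0])

```text
t: 7.12
tool_pos: [0.4648, -0.2149, 0.1243]
orientation: [-90.0, -0.0, -90.1]
force: [0.1, -0.2, -2.3]
grip_width: 0.0597
```

drive_tool([
  [2.4, 0, 0.2],
  [4.5, 0, 0.3],
  [6.3, 0, 0.5],
  [7.5, 0, 0.6],
  [8.2, 0, 0.7],
  [8.4, 0, 0.7],
  [8.4, 0, 0.7],
  [8.4, 0, 0.7],
  [8.4, 0, 0.7],
], yaw=[0, 0, 0, 0, 0, 0, 0, 0, 0])

```text
t: 7.87
tool_pos: [0.4721, -0.296, 0.1244]
orientation: [-90.0, 0.0, -90.0]
force: [1.1, 0.1, -2.6]
grip_width: 0.0597
```

```bash
python3 heft.py hB2
```

```text
8.3667 [ 0.472  -0.2969  0.1243] mean [ -0.271   0.175  -2.396 -44.155 -35.827] std [0.563 0.472 0.532 0.056 0.01 ]
[-3.1  -1.92 -2.07 -2.09 -3.44 -2.44 -2.29 -2.79 -1.61 -2.21]
```

View pics/hB2.png

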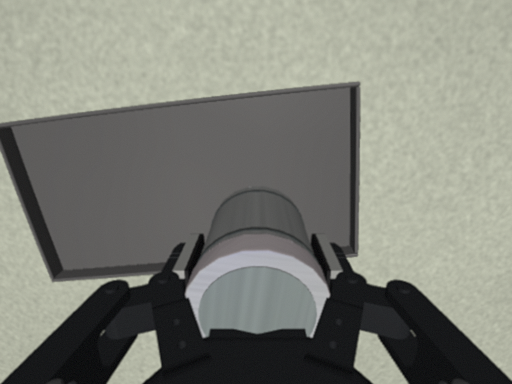

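The tin weighs about 2.5 N (0.25 kg), and the heaviest must be at least 0.3 kg, so this one is lighter. I'll check the tray's position in this view before placing it.

Run:
```python
from h import *
s=ctrl.state()
for uv in [(359,83),(356,254),(53,279),(1,124)]: print(wray(uv,.022,s).round(3))
```

```text
[ 0.564 -0.384  0.022]
[ 0.401 -0.4    0.022]
[ 0.368 -0.078  0.022]
[ 0.533 -0.069  0.022]
```

drive_tool([
  [0, 0.5, 0],
  [0, 1.7, 0],
  [0, 3.3, 0],
  [0, 5, 0],
  [0, 6.5, 0],
  [0, 7.7, 0],
  [0, 8.4, 0],
  [0, 8.8, 0],
  [0, 9, 0],
  [0, 9.1, 0],
  [0, 9.1, 0],
  [0, 9.1, 0],
], yaw=[0, 0, 0, 0, 0, 0, 0, 0, 0, 0, 0, 0])

```text
t: 9.37
tool_pos: [0.4724, -0.2972, 0.0341]
orientation: [-89.9, -0.1, -90.0]
force: [0.2, -0.1, -2.6]
grip_width: 0.0596
```

drive_tool([
  [0, 0.1, 0],
  [0, 0.2, 0],
  [0, 0.3, 0],
  [0, 0.3, 0],
], yaw=[0, 0, 0, 0])

```text
t: 9.7
tool_pos: [0.4723, -0.2971, 0.0306]
orientation: [-90.0, -0.0, -90.0]
force: [0.8, -0.1, -2.1]
grip_width: 0.0598
```

drive_tool([
  [0, 0.1, 0],
  [0, 0.1, 0],
  [0, 0.2, 0],
  [0, 0.2, 0],
], yaw=[0, 0, 0, 0])

```text
t: 10.03
tool_pos: [0.4726, -0.2973, 0.0304]
orientation: [-89.9, -0.1, -90.0]
force: [-3.9, 2.7, 12.9]
grip_width: 0.0596
```

It's in contact with the tray floor, so I release and retreat.

drive_tool([
  [0, -0.1, 0],
  [0, -0.1, 0],
  [0, -0.1, 0],
  [0, -0.1, 0],
  [0, -0.1, 0],
  [0, -0.1, 0],
  [0, -0.1, 0],
  [0, -0.1, 0],
], yaw=[0, 0, 0, 0, 0, 0, 0, 0], claw=0)

```text
t: 10.7
tool_pos: [0.472, -0.2969, 0.0292]
orientation: [-90.0, 0.0, -90.0]
force: [1.0, 0.4, 0.5]
grip_width: 0.0853
```

drive_tool([
  [0, -0.7, 0],
  [0, -2, 0],
  [0, -4, 0],
  [0, -6.5, 0],
  [0, -9, 0],
  [0, -11, 0],
  [0, -12, 0],
  [0, -12, 0],
], yaw=[0, 0, 0, 0, 0, 0, 0, 0])

```text
t: 11.37
tool_pos: [0.4732, -0.2977, 0.1532]
orientation: [-89.7, -0.2, -90.0]
force: [0.2, 0.1, 0.4]
grip_width: 0.0851
```

```bash
python3 heft.py relB
```

```text
11.8667 [ 0.4718 -0.2968  0.1487] mean [  0.05    0.219  -0.234 -43.165 -35.615] std [0.455 0.541 0.425 0.731 0.679]
[-0.3  -0.28 -0.94 -0.95 -0.34 -0.04  0.24  0.02  0.44 -0.18]
```

View pics/relB.png

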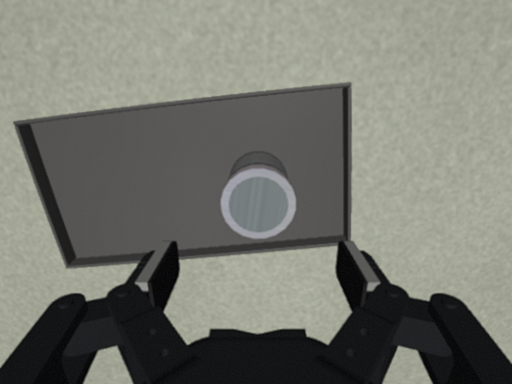

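The first tin stands upright in the tray, lid at (258,203). Now on to tin C.

drive_tool([
  [-1, 0, 0.3],
  [-3, 0, 0.9],
  [-6, 0, 1.8],
  [-9.5, 0, 2.8],
  [-13, 0, 3.9],
  [-16.5, 0, 4.9],
  [-20, 0, 5.9],
  [-23.5, 0, 7],
  [-27, 0, 8],
  [-30.5, 0, 9],
  [-34, 0, 10.1],
  [-37.5, 0, 11.1],
], yaw=[0, 0, 0, 0, 0, 0, 0, 0, 0, 0, 0, 0])

```text
t: 12.87
tool_pos: [0.5833, 0.0806, 0.1494]
orientation: [-90.0, 0.0, -90.0]
force: [0.4, -0.3, -0.1]
grip_width: 0.0858
```

drive_tool([
  [-3.3, 0, 1],
  [-6.2, 0, 1.8],
  [-8.5, 0, 2.5],
  [-9.8, 0, 2.9],
  [-10.4, 0, 3.1],
  [-10.4, 0, 3.1],
  [-10.4, 0, 3.1],
], yaw=[0, 0, 0, 0, 0, 0, 0])

```text
t: 13.45
tool_pos: [0.6141, 0.1818, 0.1491]
orientation: [-90.0, -0.0, -90.0]
force: [-0.3, -0.1, -0.2]
grip_width: 0.0855
```

Run:
```python
from h import *
s=ctrl.state();print(s["t"],s["tool_pos"],s["orientation"])
im=optics.get_image("wrist"); cv2.imwrite("pics/w2.png",im[:,:,::-1])
print([(d["xy"],d["conf"]) for d in optics.find_in("wrist","tin_1")])
```

```text
13.45 [0.61407101 0.18184567 0.14911819] [-9.00195072e+01 -2.46486133e-02 -9.00325075e+01]
[([338.6, 245.9], 0.92), ([111.3, 362.6], 0.83), ([252.2, 191.0], 0.8)]
```

View pics/w2.png

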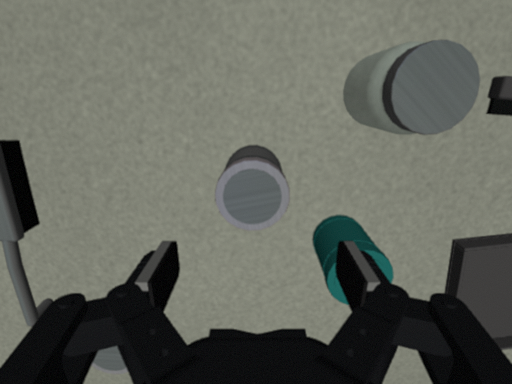

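Run:
```python
from h import *
s=ctrl.state();print(wray((252.5,194.5),.08,s),wray((361,273),.08,s))
```

```text
[0.61964447 0.18293315 0.08      ] [0.54349967 0.08481211 0.08      ]
```

drive_tool([
  [0, 1.5, 0.3],
  [-0.1, 4, 0.4],
  [-0.1, 6.5, 0.4],
  [-0.1, 9, 0.4],
  [-0.1, 11, 0.4],
  [-0.1, 12.1, 0.4],
  [-0.1, 12.4, 0.4],
  [-0.1, 12.4, 0.4],
], yaw=[0, 0, 0, 0, 0, 0, 0, 0])

```text
t: 14.22
tool_pos: [0.6182, 0.1824, 0.0251]
orientation: [-90.0, -0.0, -90.1]
force: [-0.2, -0.2, 0.2]
grip_width: 0.0855
```

drive_tool([
  [0, 0, 0],
  [0, 0, 0],
  [0, 0, 0],
  [0, 0, 0],
  [0, 0, 0],
  [0, 0, 0],
  [0, 0, 0],
  [0, 0, 0],
  [0, 0, 0],
  [0, 0, 0],
], yaw=[0, 0, 0, 0, 0, 0, 0, 0, 0, 0], claw=1, squeeze=50)

```text
t: 15.05
tool_pos: [0.6196, 0.1836, 0.0281]
orientation: [-89.8, 0.1, -90.0]
force: [-1.3, 0.4, 5.2]
grip_width: 0.0602
```

drive_tool([
  [0, -0.2, 0],
  [0, -0.7, 0],
  [0, -1.5, 0],
  [0, -2.8, 0],
  [0, -4.4, 0],
  [0, -6, 0],
  [0, -7.5, 0],
  [0, -8.8, 0],
  [0, -9.6, 0],
  [0, -10, 0],
  [0, -10, 0],
  [0, -10, 0],
], yaw=[0, 0, 0, 0, 0, 0, 0, 0, 0, 0, 0, 0])

```text
t: 16.05
tool_pos: [0.618, 0.1829, 0.1246]
orientation: [-90.1, -0.0, -90.0]
force: [-0.2, -0.5, -6.2]
grip_width: 0.0601
```

```bash
python3 heft.py hC
```

```text
16.55 [0.6183 0.183  0.1252] mean [  0.172   0.196  -5.701 -56.439 -38.128] std [0.567 0.299 0.458 0.38  0.274]
[-6.1  -6.07 -5.99 -5.41 -4.9  -5.66 -5.74 -5.24 -5.38 -6.52]
```

View pics/hC.png

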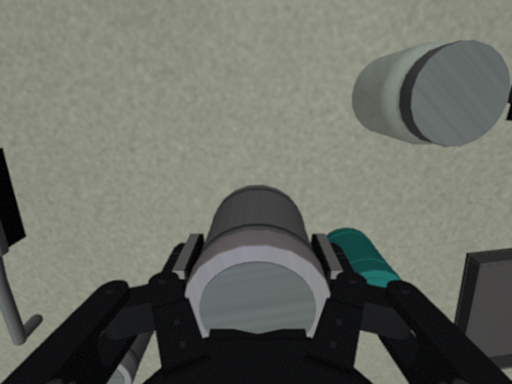

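Tin C weighs about 5.7 N (0.58 kg). I'll set it back where it stood and heft A.

drive_tool([
  [0, 0.5, 0],
  [0, 1.7, 0],
  [0, 3.3, 0],
  [0, 5, 0],
  [0, 6.6, 0],
  [0, 8, 0],
  [0, 8.8, 0],
  [0, 9.2, 0],
  [0, 9.4, 0],
  [0, 9.5, 0],
  [0, 9.6, 0],
  [0, 9.6, 0],
], yaw=[0, 0, 0, 0, 0, 0, 0, 0, 0, 0, 0, 0])

```text
t: 17.55
tool_pos: [0.6188, 0.1831, 0.0301]
orientation: [-89.9, 0.0, -90.0]
force: [-0.3, 0.7, -5.2]
grip_width: 0.0601
```

drive_tool([
  [0, 0.1, 0],
  [0, 0.1, 0],
  [0, 0.1, 0],
], yaw=[0, 0, 0])

```text
t: 17.8
tool_pos: [0.6184, 0.183, 0.0285]
orientation: [-90.0, 0.0, -90.0]
force: [-0.0, -0.5, -5.3]
grip_width: 0.0597
```

drive_tool([
  [0, 0.1, 0],
  [0, 0.2, 0],
  [0, 0.2, 0],
], yaw=[0, 0, 0])

```text
t: 18.05
tool_pos: [0.6191, 0.1831, 0.0284]
orientation: [-89.9, 0.0, -90.0]
force: [-4.1, -2.0, 4.4]
grip_width: 0.0602
```

drive_tool([
  [0, 0, 0],
  [0, 0, 0],
  [0, 0, 0],
  [0, 0, 0],
  [0, 0, 0],
  [0, 0, 0],
  [0, 0, 0],
  [0, 0, 0],
], yaw=[0, 0, 0, 0, 0, 0, 0, 0], claw=0)

```text
t: 18.72
tool_pos: [0.6183, 0.183, 0.0263]
orientation: [-90.0, -0.0, -90.0]
force: [-0.8, -0.6, -0.8]
grip_width: 0.0852
```

drive_tool([
  [0, -0.7, 0],
  [0, -2, 0],
  [0, -4, 0],
  [0, -6.5, 0],
  [0, -9, 0],
  [0, -11, 0],
  [0, -12, 0],
  [0, -12, 0],
], yaw=[0, 0, 0, 0, 0, 0, 0, 0])

```text
t: 19.38
tool_pos: [0.6197, 0.1834, 0.1507]
orientation: [-89.6, 0.1, -90.0]
force: [0.3, 1.0, 0.2]
grip_width: 0.0855
```

drive_tool([
  [-0.8, 0, -0.9],
  [-2.4, 0, -2.8],
  [-4.6, 0, -5.4],
  [-7, 0, -8.2],
  [-9.4, 0, -11],
  [-11.6, 0, -13.6],
  [-13.4, 0, -15.7],
  [-14.4, 0, -16.9],
  [-14.7, 0, -17.3],
  [-14.7, 0, -17.3],
  [-14.7, 0, -17.3],
], yaw=[0, 0, 0, 0, 0, 0, 0, 0, 0, 0, 0])

```text
t: 20.3
tool_pos: [0.4453, 0.3297, 0.1453]
orientation: [-90.1, -0.1, -90.0]
force: [0.4, -0.2, -1.3]
grip_width: 0.0855
```

Run:
```python
from h import *
s=ctrl.state();print(s["t"],s["tool_pos"],s["orientation"])
im=optics.get_image("wrist"); cv2.imwrite("pics/w3.png",im[:,:,::-1])
im=optics.get_image("side"); cv2.imwrite("pics/s3.png",im[:,:,::-1])
```

```text
20.3 [0.44526205 0.32965642 0.14530637] [-9.00627492e+01 -6.84055252e-02 -9.00324776e+01]
```

View pics/w3.png

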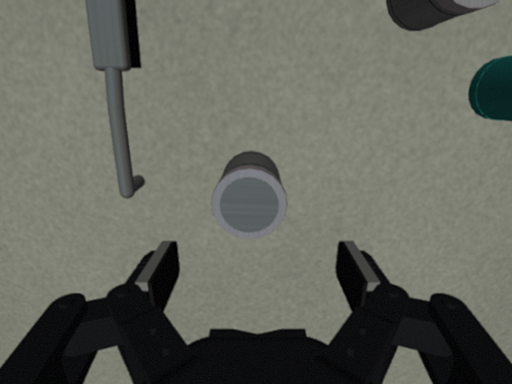

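View pics/s3.png

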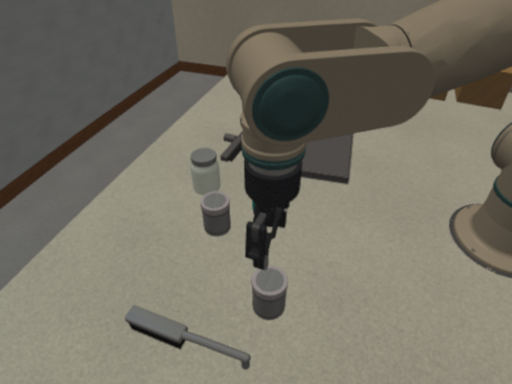

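Tin C is upright in its old place. In the wrist view A's lid is at (250,202) and the brush tip at (128,193).

Run:
```python
from h import *
s=ctrl.state();print(s["tool_pos"],wray((249.5,202),.08,s),wray((128,193),.01,s),wray((142,182),.01,s))
```

```text
[0.44602238 0.32928916 0.14572377] [0.44627828 0.3335655  0.08      ] [0.42941202 0.46613171 0.01      ] [0.44173901 0.44919396 0.01      ]
```

drive_tool([
  [-0.2, 1.5, 0],
  [-0.3, 4, 0],
  [-0.3, 6.5, 0],
  [-0.3, 9, 0],
  [-0.3, 10.8, 0],
  [-0.3, 11.7, 0],
  [-0.3, 12, 0],
  [-0.3, 12, 0],
], yaw=[0, 0, 0, 0, 0, 0, 0, 0])

```text
t: 21.07
tool_pos: [0.4458, 0.3326, 0.026]
orientation: [-90.0, -0.0, -90.1]
force: [-0.3, 0.5, 1.1]
grip_width: 0.0855
```

drive_tool([
  [0, 0, 0],
  [0, 0, 0],
  [0, 0, 0],
  [0, 0, 0],
  [0, 0, 0],
  [0, 0, 0],
  [0, 0, 0],
  [0, 0, 0],
  [0, 0, 0],
  [0, 0, 0],
], yaw=[0, 0, 0, 0, 0, 0, 0, 0, 0, 0], claw=1, squeeze=50)

```text
t: 21.9
tool_pos: [0.4465, 0.3339, 0.0285]
orientation: [-89.8, 0.1, -90.0]
force: [-0.8, -0.8, 5.5]
grip_width: 0.0599
```

drive_tool([
  [0, -0.2, 0],
  [0, -0.7, 0],
  [0, -1.5, 0],
  [0, -2.8, 0],
  [0, -4.4, 0],
  [0, -6, 0],
  [0, -7.5, 0],
  [0, -8.8, 0],
  [0, -9.6, 0],
  [0, -10, 0],
  [0, -10, 0],
  [0, -10, 0],
], yaw=[0, 0, 0, 0, 0, 0, 0, 0, 0, 0, 0, 0])

```text
t: 22.9
tool_pos: [0.4452, 0.333, 0.1259]
orientation: [-90.0, -0.0, -90.0]
force: [0.2, 0.3, -5.0]
grip_width: 0.06
```

```bash
python3 heft.py hA
```

```text
23.4 [0.4454 0.3331 0.1261] mean [  0.251  -0.097  -3.793 -44.88  -36.602] std [0.361 0.548 0.484 0.286 0.231]
[-4.47 -4.29 -3.52 -3.24 -3.77 -2.81 -4.02 -3.58 -4.06 -4.16]
```

A weighs about 3.8 N (0.39 kg) and C about 5.7 N, so A is lighter and C is the heaviest. I'll carry A to the tray.

drive_tool([
  [0.5, 0, 0],
  [1.7, 0, 0],
  [3.7, 0, 0.1],
  [6.3, 0, 0.2],
  [9.2, 0, 0.2],
  [12.2, 0, 0.3],
  [15.2, 0, 0.4],
  [18.2, 0, 0.5],
  [21.2, 0, 0.5],
  [24.2, 0, 0.6],
  [27.2, 0, 0.7],
  [30.2, 0, 0.7],
], yaw=[0, 0, 0, 0, 0, 0, 0, 0, 0, 0, 0, 0])

```text
t: 24.4
tool_pos: [0.4517, 0.0289, 0.1265]
orientation: [-90.0, -0.0, -90.1]
force: [1.1, -0.0, -4.9]
grip_width: 0.0599
```

drive_tool([
  [3, 0, 0.1],
  [6, 0, 0.2],
  [9, 0, 0.3],
  [11.8, 0, 0.4],
  [14.4, 0, 0.4],
  [16.5, 0, 0.5],
  [17.9, 0, 0.5],
  [18.6, 0, 0.5],
  [18.8, 0, 0.5],
  [18.8, 0, 0.5],
  [18.8, 0, 0.5],
  [18.8, 0, 0.5],
], yaw=[0, 0, 0, 0, 0, 0, 0, 0, 0, 0, 0, 0])

```text
t: 25.4
tool_pos: [0.4571, -0.1561, 0.1263]
orientation: [-90.0, 0.0, -90.0]
force: [0.1, -0.0, -3.2]
grip_width: 0.06
```

Run:
```python
from h import *
s=ctrl.state();print(s["t"],s["tool_pos"],s["orientation"])
im=optics.get_image("wrist"); cv2.imwrite("pics/w4.png",im[:,:,::-1])
```

```text
25.4 [ 0.45705727 -0.15609556  0.12628868] [-9.00009875e+01  7.93859623e-03 -8.99806499e+01]
```

View pics/w4.png

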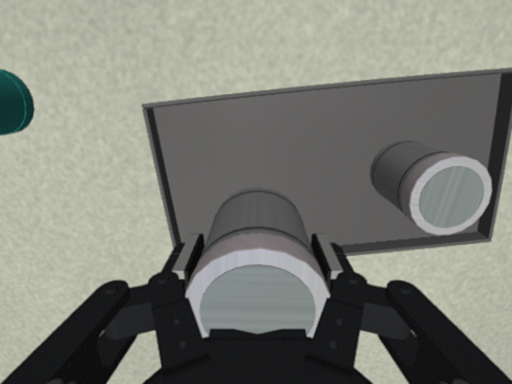

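The spot is clear, with the first tin at (452,195) well to the right. Lowering A.

drive_tool([
  [0, 0.5, 0],
  [0, 1.7, 0],
  [0, 3.3, 0],
  [0, 5, 0],
  [0, 6.5, 0],
  [0, 7.7, 0],
  [0, 8.5, 0],
  [0, 8.9, 0],
  [0, 9.1, 0],
  [0, 9.2, 0],
  [0, 9.2, 0],
  [0, 9.2, 0],
], yaw=[0, 0, 0, 0, 0, 0, 0, 0, 0, 0, 0, 0])

```text
t: 26.45
tool_pos: [0.4576, -0.1571, 0.035]
orientation: [-89.9, -0.0, -90.0]
force: [0.3, -0.3, -3.5]
grip_width: 0.0599
```

drive_tool([
  [0, 0.1, 0],
  [0, 0.2, 0],
  [0, 0.2, 0],
], yaw=[0, 0, 0])

```text
t: 26.7
tool_pos: [0.4573, -0.157, 0.0327]
orientation: [-90.0, -0.0, -90.0]
force: [-0.0, 0.3, -2.3]
grip_width: 0.0601
```

drive_tool([
  [0, 0.1, 0],
  [0, 0.1, 0],
  [0, 0.1, 0],
], yaw=[0, 0, 0])

```text
t: 26.95
tool_pos: [0.4576, -0.1572, 0.0326]
orientation: [-89.9, -0.0, -90.0]
force: [-3.1, 0.7, 5.3]
grip_width: 0.0603
```

drive_tool([
  [0, 0, 0],
  [0, 0, 0],
  [0, 0, 0],
  [0, 0, 0],
  [0, 0, 0],
  [0, 0, 0],
  [0, 0, 0],
  [0, 0, 0],
], yaw=[0, 0, 0, 0, 0, 0, 0, 0], claw=0)

```text
t: 27.62
tool_pos: [0.4571, -0.1569, 0.0313]
orientation: [-90.0, -0.0, -90.0]
force: [-0.2, -0.2, 0.2]
grip_width: 0.0852
```

drive_tool([
  [0, -0.7, 0],
  [0, -2, 0],
  [0, -4, 0],
  [0, -6.5, 0],
  [0, -9, 0],
  [0, -11, 0],
  [0, -12, 0],
  [0, -12, 0],
], yaw=[0, 0, 0, 0, 0, 0, 0, 0])

```text
t: 28.28
tool_pos: [0.4582, -0.1574, 0.1542]
orientation: [-89.7, -0.1, -90.0]
force: [-0.5, 0.3, 0.4]
grip_width: 0.0854
```

Run:
```python
from h import *
s=ctrl.state();print(s["t"],s["tool_pos"],s["orientation"])
im=optics.get_image("wrist"); cv2.imwrite("pics/w5.png",im[:,:,::-1])
```

```text
28.2833 [ 0.4582373  -0.15736537  0.15417241] [-89.73006358  -0.12200594 -90.03983846]
```

View pics/w5.png

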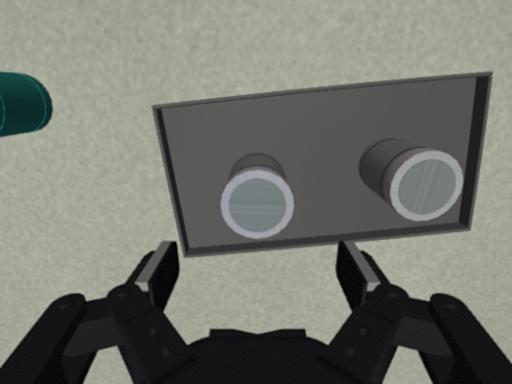

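Both lighter tins stand upright in the tray, lids at (257,202) and (426,185). Now back to C.

drive_tool([
  [-1, 0, 0.5],
  [-3, 0, 1.4],
  [-6, 0, 2.9],
  [-9.4, 0, 4.5],
  [-12.8, 0, 6.1],
  [-16.2, 0, 7.7],
  [-19.6, 0, 9.3],
  [-23, 0, 11],
  [-26.4, 0, 12.6],
  [-29.4, 0, 14],
  [-31.8, 0, 15.2],
  [-33.3, 0, 15.9],
], yaw=[0, 0, 0, 0, 0, 0, 0, 0, 0, 0, 0, 0])

```text
t: 29.33
tool_pos: [0.6158, 0.1797, 0.1483]
orientation: [-90.2, -0.0, -89.9]
force: [-0.2, -0.4, 0.4]
grip_width: 0.0854
```

drive_tool([
  [-0.6, 0, 0.2],
  [-0.7, 0, 0.3],
  [-0.7, 0, 0.3],
  [-0.7, 0, 0.3],
], yaw=[0, 0, 0, 0])

```text
t: 29.67
tool_pos: [0.619, 0.1821, 0.1507]
orientation: [-90.1, -0.0, -90.1]
force: [-0.3, 0.2, -0.3]
grip_width: 0.0853
```

Run:
```python
from h import *
s=ctrl.state();print(s["t"],s["tool_pos"],s["orientation"])
im=optics.get_image("wrist"); cv2.imwrite("pics/w6.png",im[:,:,::-1])
```

```text
29.6667 [0.61895629 0.18208507 0.1507264 ] [-9.00569153e+01 -3.20854287e-02 -9.00934231e+01]
```

View pics/w6.png

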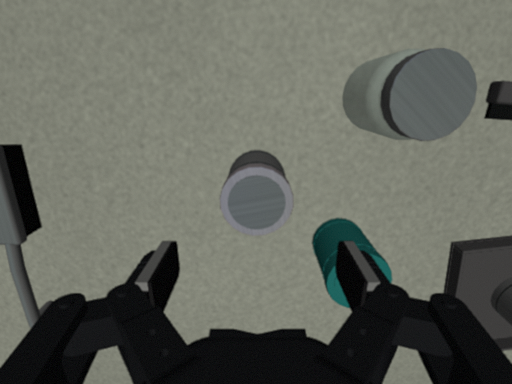

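Tin C's lid is centred between the jaws at (256,200). I'll grasp it and lift 18 cm.

drive_tool([
  [0, 1.5, 0],
  [0, 4, 0],
  [0, 6.5, 0],
  [0, 9, 0],
  [0, 11, 0],
  [0, 12.2, 0],
  [0, 12.5, 0],
  [0, 12.5, 0],
], yaw=[0, 0, 0, 0, 0, 0, 0, 0])

```text
t: 30.38
tool_pos: [0.6191, 0.1824, 0.026]
orientation: [-90.0, -0.0, -90.1]
force: [-0.4, 0.6, 0.8]
grip_width: 0.0853
```

drive_tool([
  [0, 0, 0],
  [0, 0, 0],
  [0, 0, 0],
  [0, 0, 0],
  [0, 0, 0],
  [0, 0, 0],
  [0, 0, 0],
  [0, 0, 0],
  [0, 0, 0],
  [0, 0, 0],
], yaw=[0, 0, 0, 0, 0, 0, 0, 0, 0, 0], claw=1, squeeze=60)

```text
t: 31.22
tool_pos: [0.6205, 0.183, 0.0288]
orientation: [-89.8, 0.0, -90.0]
force: [-2.5, -1.5, 6.0]
grip_width: 0.0593
```

drive_tool([
  [0, -0.2, 0],
  [0, -0.8, 0],
  [0, -2, 0],
  [0, -4, 0],
  [0, -6.5, 0],
  [0, -9, 0],
  [0, -11.5, 0],
  [0, -14, 0],
  [0, -16, 0],
  [0, -17.3, 0],
  [0, -17.9, 0],
  [0, -18, 0],
], yaw=[0, 0, 0, 0, 0, 0, 0, 0, 0, 0, 0, 0])

```text
t: 32.22
tool_pos: [0.6196, 0.1831, 0.2075]
orientation: [-89.9, 0.0, -90.0]
force: [0.8, 0.1, -6.0]
grip_width: 0.0596
```

drive_tool([
  [0, 0, 0],
  [0, 0, 0],
  [0, 0, 0],
  [0, 0, 0],
  [0, 0, 0],
  [0, 0, 0],
  [0, 0, 0],
  [0, 0, 0],
  [0, 0, 0],
  [0, 0, 0],
  [0, 0, 0],
  [0, 0, 0],
], yaw=[0, 0, 0, 0, 0, 0, 0, 0, 0, 0, 0, 0])

```text
t: 33.22
tool_pos: [0.6193, 0.183, 0.2063]
orientation: [-90.0, -0.0, -90.0]
force: [-0.2, -0.5, -6.3]
grip_width: 0.0596
```

```bash
python3 heft.py fin
python3 - <<'E'
from h import *
a=optics.get_image("side");b=optics.get_image("top");cv2.imwrite("pics/fin2.png",cv2.resize(np.hstack([a,b])[:,:,::-1],(800,300)))
s=ctrl.state();print(s["tool_pos"],s["orientation"],s["grip_width"])
E
```

```text
33.7167 [0.6193 0.183  0.2063] mean [  0.199  -0.271  -6.064 -55.821 -38.987] std [0.344 0.403 0.391 0.001 0.001]
[-6.33 -5.15 -6.51 -6.22 -6.08 -5.53 -6.23 -6.31 -6.06 -6.22]
[0.61934053 0.18299726 0.20630394] [-8.99966415e+01 -4.00669057e-03 -9.00429193e+01] 0.05968792306199552
```

View pics/fin2.png

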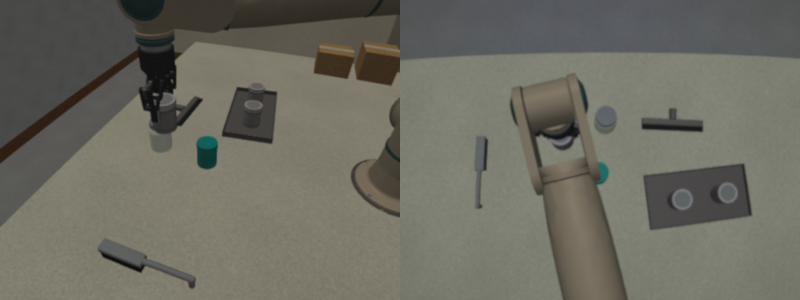

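View pics/fin.png

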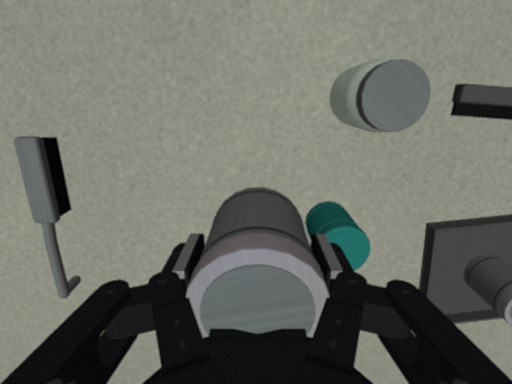

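The pictures show both lighter tins upright in the tray and the heaviest held upright with its underside about 17.8 cm up. The jar, brush, squeegee head and teal look-alike have not moved.

```bash
python3 -c "
from rig import hand_in
print(hand_in())"
```

```text
the job is handed in; nothing more can be done
None
```

I hefted all three tins, put the two lighter ones in the tray, and handed the job in at about 34 s while holding the heaviest.

| Tin (start position) | Measured weight | Where it is now |
|---|---|---|
| x 0.44, y 0.07 | about 2.5 N (0.25 kg) | tray, upright, released |
| x 0.45, y 0.33 | about 3.8 N (0.39 kg) | tray, upright, released |
| x 0.62, y 0.18 | about 5.7–6.1 N (0.6 kg) | held in the gripper |

- **Held tin:** it is upright and still, with its underside about 18 cm above the shelf. The grip width reads 59.7 mm and the side forces are near zero.
- **Rest of the scene:** the last pictures show both lighter tins upright in the tray. The jar, dust brush, squeegee head and turquoise look-alike appear where they started.
- **Disagreements:** the wrist and top cameras differed by about 5 mm on the heaviest tin's x position. I aimed between them and the grasp was good. One repeated lift command raised the first tin to 10 cm instead of 5, with no effect. No check failed.

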